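Tighten a filter housing cover in star order

ROBOT

A 6-joint arm with a two-finger parallel gripper is mounted at the origin on a cart in front of the work surface, level with it; the furniture and walls round the work are solid. World frame = base frame: x ahead of the robot, y to its left, z up, the work surface at z = 0. Lengths are in m, angles in rad, forces in N, time in s.
With the tool pointing down it reaches from about 0.25 to 0.775 m from the base axis. Payload 4 kg.
Tool frame: the origin (TCP) lies between the finger pads; the fingertips stand 14 mm ahead of it and the grasp point (between the pads) lies 5 mm behind it (robot.tips_ahead is the distance from the TCP to the fingertips, in m); z points along the fingers, y is the direction in which the jaws open and shut (so a half turn about z gives the same grasp; the last joint's range is limited). The gripper opens to 94 mm and grips with 3 to 60 N. Pads are 16 mm wide; open, the fingers measure 119 mm over their backs; the gripper's body (75 mm by 177 mm) begins 78 mm behind the grasp point.
Start: joints at [-1.226, 0.087, 1.371, -0, 1.684, -0.103], TCP at [0.238, -0.496, 0.22] pointing down, gripper open.
Joint ranges: [-3.1, 3.1], [-0.76, 2.03], [0.27, 2.55], [-1.08, 4.22], [0.17, 2.65], [-2.57, 2.57]. Speed limits (rad/s): [2.79, 2.79, 3.14, 3.14, 3.14, 3.14].

INTERFACE

Orientations are given as [roll, pitch, yaw] about the fixed x, y, z axes, in that order (R = Rz(yaw) Ry(pitch) Rx(roll)).
In Python, from bench import robot, optics, job gives the robot as it stands.
- The arm moves only by the tool apply_moves, never from a script. Its argument "moves" is a list of rows, each a list of 3 entries, a list of its own where there are three numbers: the shift along the tool's x, y, z in cm, then the turn, a rotation vector about the tool's x, y, z in rad, then the opening, from 0 (shut) to 1 (fully open). In form: [[[tx, ty, tz], [rx, ry, rz], grip], ...]. A call has exactly 10 rows; each row is the pose to reach, as a shift and turn from the pose commanded when the call began, along the tool's axes at that moment; what a row does not reach only later rows make up. A row lasts 1/12 s, in which the tool goes at most 41.7 mm and 7.16 degrees, less where a joint would pass 70% of its speed; a pose out of reach is approached as far as the arm can. A call with a gripper value outside its range is refused whole. The fingers move at their own pace and stop on an object; the grip force is fixed at half the most. Time passes only in rows, so rows that repeat a pose let the fingers close, or fill a call up. It gives the time, the measured TCP pose, the force and the opening at its end, in the units of the state.
- robot.get_obs(): the state, without advancing time (a new reading comes with each control period).
- optics.snapshot(name): name is "scene" or "top" or "wrist"; returns the picture (480x640x3 uint8, red, green, blue); there is no depth.
- optics.get_calibration(name): a dict with "fx", "fy", "cx", "cy" (pixels), "k1" (the pictures are not rectified: a ray, as slopes to the right and down, at radius r is drawn at 1 + k1 r^2 times it, then the intrinsics apply), "rvec" (rotation vector, rad) and "tvec" (3), from world to camera coordinates, as OpenCV has them. Camera axes: x right, y down, z forward; pixel columns grow to the right and rows downward; lengths in m; the calibration is good to about 2 mm. A picture is of the moment at which its call begins: read the wrist's pose just before it. get_calibration takes no time and is no camera call; for the wrist camera it gives the pose at the moment of the call.
- job.close_job(): hands the job in, once; it reports no verdict.
The state is a dict: "time": time; "joint_positions": joint angles; "qvel": joint speeds; "joint_torque": joint torques, N m; "tool_pos": TCP position; "ee_rot": TCP orientation; "wrist_force": force on the tool from outside, world axes, zero at the start; "wrist_torque": the same for the moment, N m; "width": finger opening in m.
Only numpy, scipy, OpenCV 4.12 (cv2) and the standard library are available. Lean on these libraries where they do the work, as an engineer would, in place of code of your own. Each camera call takes 0.05 s, during which the arm holds its last target.

TASK

The cover of the sloping filter housing is held by four loose bar knobs: tighten it evenly by hand, clockwise, in star order and in two passes. Begin at the knob that the hose elbow in the middle of the cover points to, go on to the one opposite, then do the other opposite pair one after the other, bringing each knob's narrow nose to about its round half-way dot; then go round once more in star order from the same first knob and turn each fully home, nose straight outward at its bar mark. Do not turn a knob before it is due, and leave the things standing round the housing where they are and upright.

Things in the scene. Friction and masses are not known exactly. Their poses are not given: they have to be found in the camera images.
- housing: Fixed aluminium filter housing, foot plate 190 x 176 mm, round flange 232 mm across on top, drain fitting under the flange on its +y side. Origin: on the table, under the middle of the cover's lower face (86 mm above it). The flange and cover slope down toward -x: their outward normal is (-0.423, 0, 0.906) in this frame. It does not move.
- cover_middle (a point): Middle of the cover's top face. The round steel cover is 232 mm across, 12 mm thick, and sits at any angle on the flange but does not turn. z: its outward normal; x: the way the hose elbow runs, from the middle to 42 mm out, toward the first knob; elbow 14 mm thick, its top 14 mm above the cover. The four knob axes stand on a circle of 72 mm radius, 90 degrees apart.
- knob_1_grip (a point): Grip point of the first knob: the one the hose elbow points to: on its axis, at mid height of the bar, 34 mm above the cover. x points to the nose, z along the axis out of the cover. Black bar knob 60 mm long: narrow nose 34 mm from the axis, round end 26 mm; 15 mm thick from 19 mm behind to 15 mm ahead of the axis; bar 23 to 45 mm above the cover, on a 15 mm stem and a flat 30 mm washer.
- knob_1 (a joint): Turn of this knob, rad, growing clockwise seen looking down on the cover (tightening). 0: loose stop. 1.1: nose at its round dot on the cover, half way (17 degrees either side will do). 2.2: home at a firm stop, nose straight outward at its bar mark (within 10 degrees). Steady friction 0.12 N m; stays where left; starts between 0 and 0.45.
- knob_2_grip (a point): Grip point of the next knob clockwise from the first, seen from above the cover: on its axis, at mid height of the bar, 34 mm above the cover. x points to the nose, z along the axis out of the cover. Black bar knob 60 mm long: narrow nose 34 mm from the axis, round end 26 mm; 15 mm thick from 19 mm behind to 15 mm ahead of the axis; bar 23 to 45 mm above the cover, on a 15 mm stem and a flat 30 mm washer.
- knob_2 (a joint): Turn of this knob, rad, growing clockwise seen looking down on the cover (tightening). 0: loose stop. 1.1: nose at its round dot on the cover, half way (17 degrees either side will do). 2.2: home at a firm stop, nose straight outward at its bar mark (within 10 degrees). Steady friction 0.12 N m; stays where left; starts between 0 and 0.45.
- knob_3_grip (a point): Grip point of the knob opposite the first: on its axis, at mid height of the bar, 34 mm above the cover. x points to the nose, z along the axis out of the cover. Black bar knob 60 mm long: narrow nose 34 mm from the axis, round end 26 mm; 15 mm thick from 19 mm behind to 15 mm ahead of the axis; bar 23 to 45 mm above the cover, on a 15 mm stem and a flat 30 mm washer.
- knob_3 (a joint): Turn of this knob, rad, growing clockwise seen looking down on the cover (tightening). 0: loose stop. 1.1: nose at its round dot on the cover, half way (17 degrees either side will do). 2.2: home at a firm stop, nose straight outward at its bar mark (within 10 degrees). Steady friction 0.12 N m; stays where left; starts between 0 and 0.45.
- knob_4_grip (a point): Grip point of the knob opposite knob_2: on its axis, at mid height of the bar, 34 mm above the cover. x points to the nose, z along the axis out of the cover. Black bar knob 60 mm long: narrow nose 34 mm from the axis, round end 26 mm; 15 mm thick from 19 mm behind to 15 mm ahead of the axis; bar 23 to 45 mm above the cover, on a 15 mm stem and a flat 30 mm washer.
- knob_4 (a joint): Turn of this knob, rad, growing clockwise seen looking down on the cover (tightening). 0: loose stop. 1.1: nose at its round dot on the cover, half way (17 degrees either side will do). 2.2: home at a firm stop, nose straight outward at its bar mark (within 10 degrees). Steady friction 0.12 N m; stays where left; starts between 0 and 0.45.
- tall_bottle: Bystander, loose: brown glass lab bottle with a screw cap, 56 mm across, 118 mm tall. Origin: centre of its underside.
- small_bottle: Bystander, loose: white lab bottle with a screw cap, 50 mm across, 100 mm tall. Origin: centre of its underside.
- plastic_beaker: Bystander, loose: white open plastic beaker, 56 mm across, 69 mm tall. Origin: centre of its underside.
- rack: Bystander, loose: moulded tube rack with capped tubes, 62 x 105 x 42 mm, longer along its y. Origin: centre of its underside.
- lab_timer: Bystander, loose: white bench timer lying flat, 72 x 62 x 18 mm. Origin: centre of its underside.
- dish: Bystander, loose: clear covered petri dish, 92 mm across, 15 mm high. Origin: centre of its underside.
- pen: Bystander, loose: marker pen lying flat, 137 mm long (along its y), 13 mm thick. Origin: centre of its underside.

How it is judged:
By the outcome, as a careful person would: the job done as asked, in the order asked, and still so for the second after the job is handed in, with the robot touching nothing.
It also fails if it takes over 72 s, if anything falls off the work surface, if the arm or the gripper's body presses on something with over 40 N, if the wrist force passes 120 N, or if a joint passes its speed limit or range.

## Working session

There is one attempt and no reset: what is moved stays moved. The work goes in short steps, Python scripts to look and compute and a tool call to move; the robot and the scene stay as the last step left them, time stands still between calls to the robot, and variables do not carry over. Pictures are saved under pics/ and viewed, and the job is handed in when it is done.

Besides the shell and the picture viewer there is one more tool, called after "Call:" as a command line: name --argument value ..., lists and objects as JSON in quotes. apply_moves: Moves the arm, as the interface text tells. Its arguments: {"type":"object","properties":{"moves":{"type":"array"}},"required":["moves"]}

```bash
ls; mkdir -p pics; python3 - <<'E'
from bench import robot, optics, job
import cv2
o=robot.get_obs(); print(o)
for n in ["scene","top","wrist"]:
    c=optics.get_calibration(n); print(n,c)
    im=optics.snapshot(n); cv2.imwrite(f"pics/{n}0.png",im[:,:,::-1])
print(robot.tips_ahead)
E
```

```text
pics
{'time': 0.0, 'joint_positions': array([-1.22609871e+00,  8.79224336e-02,  1.37220206e+00, -3.46284686e-05,
        1.68358798e+00, -1.03114034e-01]), 'qvel': array([ 0.00092201,  0.00068956, -0.00114764,  0.00131977,  0.00070548,
        0.00202089]), 'joint_torque': array([-6.09032140e-04, -3.40177524e+01, -3.02426398e+01,  7.18090148e-02,
        3.32228048e-02, -1.90115384e-04]), 'tool_pos': array([ 0.23795471, -0.49530409,  0.21834841]), 'ee_rot': array([-3.13948054e+00, -1.83962766e-04,  4.47807591e-01]), 'wrist_force': array([ 0.00169618, -0.53130783, -0.24642089]), 'wrist_torque': array([-0.02301474,  0.0060221 , -0.00969036]), 'width': 0.09422171994666075}
scene {'fx': 525.7548052184018, 'fy': 525.7548052184018, 'cx': 323.0915553019529, 'cy': 227.12353100852982, 'k1': 0.027072219301717344, 'rvec': array([ 0.62859814, -2.36032719,  1.53045761]), 'tvec': array([0.50662395, 0.24940018, 0.87124881])}
top {'fx': 465.226927275828, 'fy': 465.226927275828, 'cx': 314.10576914618065, 'cy': 229.61491921905886, 'k1': -0.02940942976977841, 'rvec': array([ 2.20468653, -2.18709691,  0.03193807]), 'tvec': array([0.00254883, 0.59460819, 1.00460452])}
wrist {'fx': 413.3611462685155, 'fy': 413.3611462685155, 'cx': 321.45766294077134, 'cy': 243.26704755032767, 'k1': -0.09531246551356164, 'rvec': array([-2.44292515,  1.53573108,  0.22841849]), 'tvec': array([-0.54955574, -0.03011173,  0.3915105 ])}
0.014
```

View pics/scene0.png

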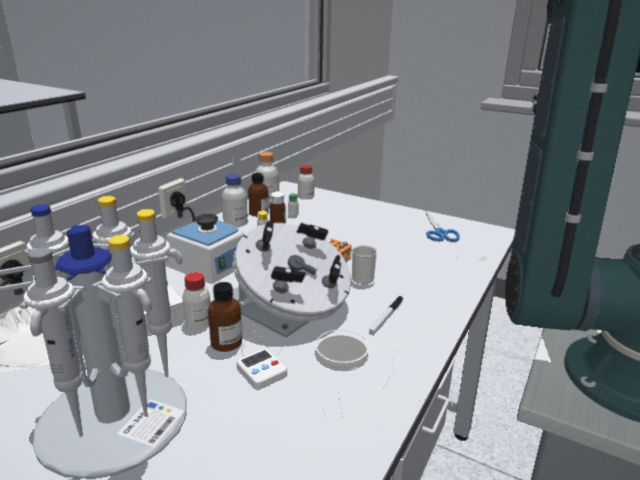

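View pics/top0.png

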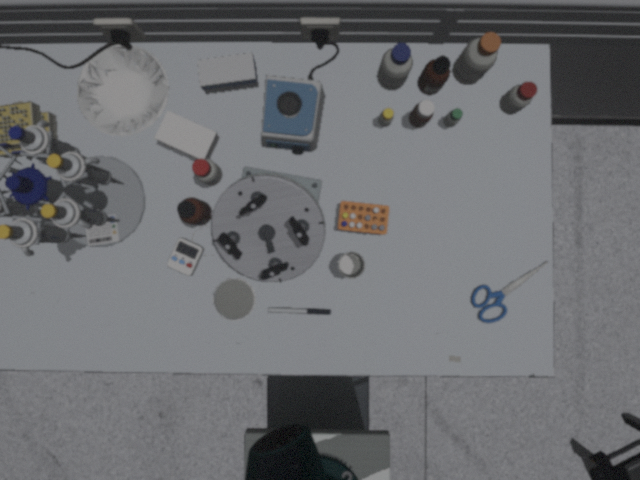

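View pics/wrist0.png

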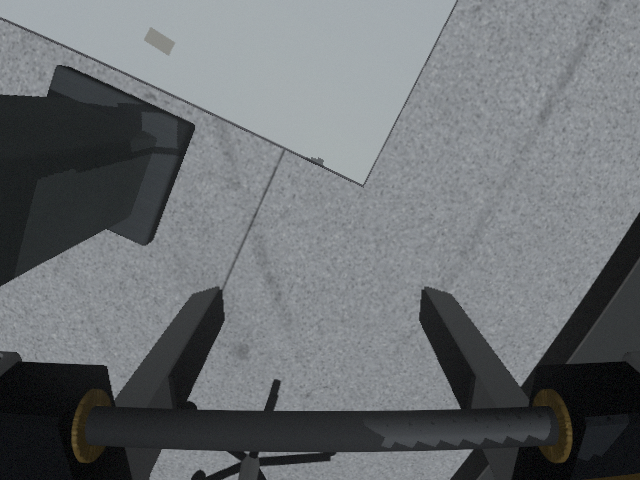

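```bash
python3 - <<'E'
import cv2
a=cv2.imread("pics/top0.png")[160:300,170:400]; cv2.imwrite("pics/topz.png",cv2.resize(a,None,fx=3.4,fy=3.4,interpolation=cv2.INTER_CUBIC))
a=cv2.imread("pics/scene0.png")[205:340,215:375]; cv2.imwrite("pics/scenez.png",cv2.resize(a,None,fx=4.4,fy=4.4,interpolation=cv2.INTER_CUBIC))
E
```

```text
(no output)
```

View pics/topz.png

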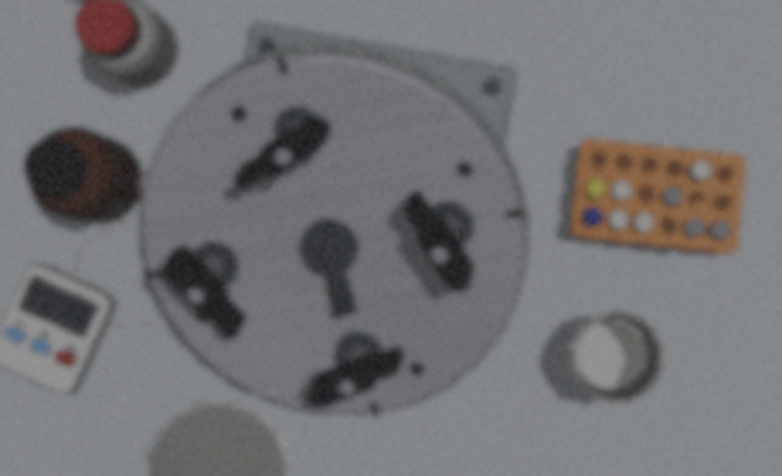

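View pics/scenez.png

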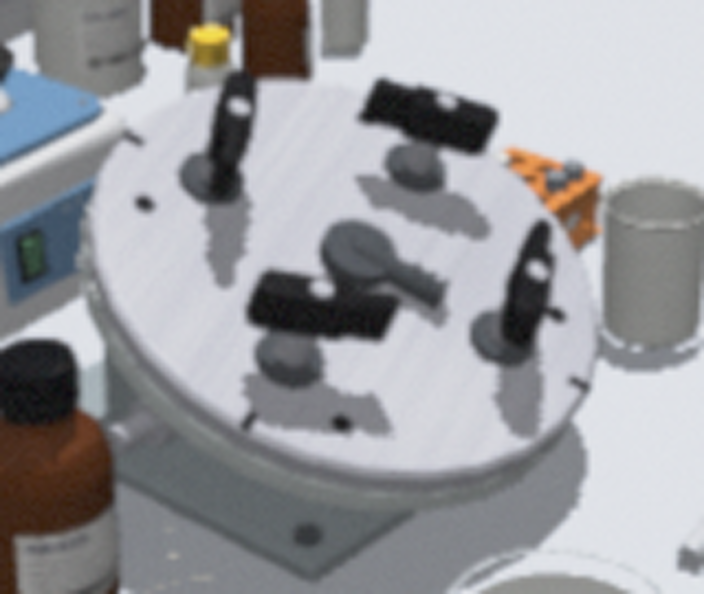

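```bash
cat > h.py <<'E'
import numpy as np, cv2
from scipy.spatial.transform import Rotation as R
from scipy.optimize import least_squares
def frame(p):
    hx,hy,yaw,th=p
    Rh=R.from_euler('z',yaw).as_matrix()
    n=np.array([-0.423,0,0.906]);n/=np.linalg.norm(n)
    ax=np.array([n[2],0,-n[0]]); ay=np.cross(n,ax)
    ex=np.cos(th)*ax+np.sin(th)*ay; ey=np.cross(n,ex)
    Rc=Rh@np.c_[ex,ey,n]
    return Rc, np.array([hx,hy,.086])+.012*Rc[:,2]
def proj(cal,P):
    P=np.atleast_2d(P)
    X=(R.from_rotvec(cal['rvec']).as_matrix()@P.T).T+cal['tvec']
    s=X[:,:2]/X[:,2:]; r2=(s**2).sum(1,keepdims=True); s=s*(1+cal['k1']*r2)
    return s*[cal['fx'],cal['fy']]+[cal['cx'],cal['cy']]
def kpos(k,h=0.,r=.072,da=0.):
    a=-(k-1)*np.pi/2+da
    return np.array([r*np.cos(a),r*np.sin(a),h])
def w(p,L):
    Rc,C=frame(p); return C+np.atleast_2d(L)@Rc.T
E
cat > fit0.py <<'E'
from h import *
from bench import optics
tc,sc=optics.get_calibration('top'),optics.get_calibration('scene')
T=np.array([[345,387],[197,295],[283,157],[440,256]])/3.4+[170,160]
S=np.array([[538,270],[321,287],[239,106],[447,101]])/4.4+[215,205]
L=np.array([kpos(k,.045) for k in (1,2,3,4)])
f=lambda p: np.r_[(proj(tc,w(p,L))-T).ravel(),(proj(sc,w(p,L))-S).ravel()]
for th in (3,):
    r=least_squares(f,[.45,.1,0,th]); print(r.x,r.cost); print(r.fun.reshape(-1,2).round(2))
p=r.x; np.save('p.npy',p)
Rc,C=frame(p); print('C',C,Rc.round(3))
for n in ('top','scene'):
    c=optics.get_calibration(n)
    im=cv2.imread(f'pics/{n}0.png')
    im=cv2.resize(im,None,fx=4,fy=4,interpolation=cv2.INTER_CUBIC)
    g=lambda L,col:[cv2.circle(im,tuple(int(v) for v in (q*4+1.5)),3,col,-1) for q in proj(c,w(p,L))]
    g(L,(0,255,0)); g([kpos(k,0) for k in (1,2,3,4)],(255,255,0)); g([kpos(k,.0,.072) +.034*np.array([np.cos(-(k-1)*np.pi/2+1.1),np.sin(-(k-1)*np.pi/2+1.1),0]) for k in (1,2,3,4)],(0,0,255))
    g([kpos(1,0,.116,a) for a in np.linspace(0,6.28,60)],(255,0,255)); g([[0,0,0],[.042,0,0]],(0,255,255))
    x,y=(proj(c,C)[0]*4).astype(int); cv2.imwrite(f'pics/fit_{n}.png',im[y-290:y+290,x-390:x+390])
E
python3 fit0.py
```

```text
[ 0.5909837   0.09974995 -0.17648787  3.51174047] 0.5259590908422724
[[ 0.27  0.02]
 [-0.6  -0.23]
 [ 0.16 -0.28]
 [-0.14 -0.29]
 [-0.04  0.16]
 [ 0.24  0.09]
 [ 0.4   0.24]
 [ 0.2  -0.14]]
C [0.58598596 0.10064126 0.09687328] [[-0.895  0.159 -0.416]
 [-0.208 -0.975  0.074]
 [-0.394  0.153  0.906]]
```

View pics/fit_top.png

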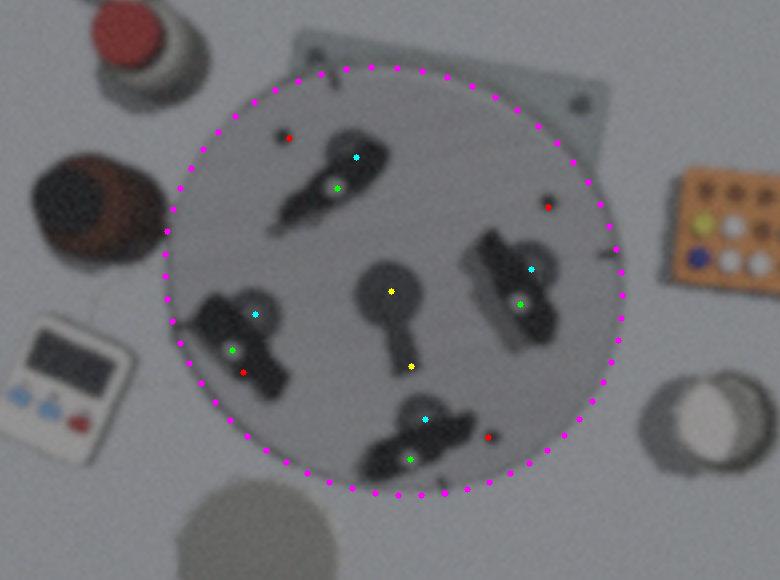

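View pics/fit_scene.png

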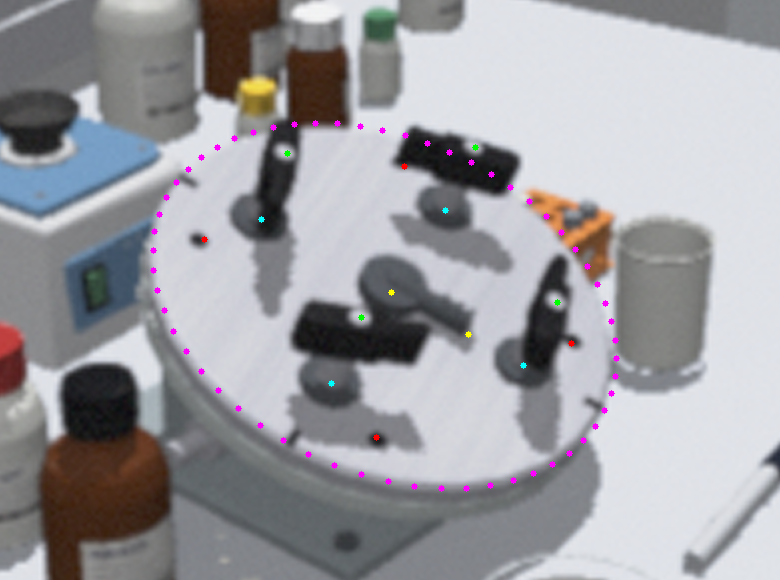

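```bash
cat > ang.py <<'E'
from h import *
from bench import optics
c=optics.get_calibration('top'); p=np.load('p.npy'); Rc,C=frame(p)
x0,y0=(proj(c,C)[0]*4).astype(int)
def ray(c,px):
    s=(np.atleast_2d(px)-[c['cx'],c['cy']])/[c['fx'],c['fy']]
    u=s.copy()
    for _ in range(8): u=s/(1+c['k1']*(u**2).sum(1,keepdims=True))
    Rm=R.from_rotvec(c['rvec']).as_matrix(); d=np.c_[u,np.ones(len(u))]@Rm
    return -Rm.T@c['tvec'],d
def toplane(c,px,h):
    o,d=ray(c,px); n=Rc[:,2]; t=((C+h*n-o)@n)/(d@n)
    return (o+d*t[:,None]-C)@Rc
if __name__=="__main__":
    E=[[(362,470),(475,418)],[(205,310),(278,390)],[(385,150),(275,218)],[(548,335),(490,238)]]
    for k in range(4):
        px=(np.array(E[k])+[x0-390,y0-290]-1.5)/4
        L=toplane(c,px,.036); d=L[1]-L[0]; a=np.arctan2(d[1],d[0])
        q=2.2-(a+k*np.pi/2); print(k+1,L.round(3).tolist(),np.linalg.norm(d).round(3),'q mod pi',(q%np.pi).round(2),((q%np.pi)-np.pi).round(2))
E
python3 ang.py
```

```text
1 [[0.078, -0.028, 0.036], [0.059, 0.035, 0.036]] 0.066 q mod pi 0.34 -2.81
2 [[-0.02, -0.083, 0.036], [0.028, -0.059, 0.036]] 0.054 q mod pi 0.16 -2.98
3 [[-0.083, 0.024, 0.036], [-0.06, -0.036, 0.036]] 0.065 q mod pi 0.26 -2.88
4 [[0.021, 0.08, 0.036], [-0.032, 0.063, 0.036]] 0.056 q mod pi 0.33 -2.81
```

```bash
cat > plan.py <<'E'
from h import *
p=np.load('p.npy'); Rc,C=frame(p)
def target(k,q,s=1,h=.031):
    a=-(k-1)*np.pi/2+2.2-q
    x=s*np.array([np.cos(a),np.sin(a),0]); z=np.array([0,0,-1.]); y=np.cross(z,x)
    return C+Rc@kpos(k,h), Rc@np.c_[x,y,z]
def ik(pos,Rt,s=1.45,d=.25):
    wc=pos-d*Rt[:,2]; q1=np.arctan2(wc[1],wc[0])
    A=R.from_euler('ZY',[q1,s]).as_matrix().T@Rt@R.from_euler('z',-np.pi/2).as_matrix()
    q4,q5,q6=R.from_matrix(A).as_euler('ZYZ')
    return np.array([q1,q4,q5,q6]).round(2)
if __name__=="__main__":
    Q0=[.34,.16,.26,.33]
    for k in (1,3,2,4):
        for q in (Q0[k-1],1.1,2.2):
            for s in (1,-1): print(k,q,s,ik(*target(k,q,s)),target(k,q,s)[0].round(3))
    # check start
    print(ik(np.array([.238,-.496,.22]),R.from_euler('xyz',[np.pi,0,.448]).as_matrix(),s=1.458))
E
python3 plan.py
```

```text
1 0.34 1 [ 0.26 -0.19  1.3   2.93] [0.509 0.088 0.097]
1 0.34 -1 [ 0.26 -0.19  1.3  -0.21] [0.509 0.088 0.097]
1 1.1 1 [ 0.26 -0.19  1.3  -2.59] [0.509 0.088 0.097]
1 1.1 -1 [ 0.26 -0.19  1.3   0.55] [0.509 0.088 0.097]
1 2.2 1 [ 0.26 -0.19  1.3  -1.49] [0.509 0.088 0.097]
1 2.2 -1 [ 0.26 -0.19  1.3   1.65] [0.509 0.088 0.097]
3 0.26 1 [ 0.25 -0.18  1.29 -0.3 ] [0.638 0.118 0.153]
3 0.26 -1 [ 0.25 -0.18  1.29  2.84] [0.638 0.118 0.153]
3 1.1 1 [ 0.25 -0.18  1.29  0.54] [0.638 0.118 0.153]
3 1.1 -1 [ 0.25 -0.18  1.29 -2.6 ] [0.638 0.118 0.153]
3 2.2 1 [ 0.25 -0.18  1.29  1.64] [0.638 0.118 0.153]
3 2.2 -1 [ 0.25 -0.18  1.29 -1.5 ] [0.638 0.118 0.153]
2 0.16 1 [ 0.4  -0.24  1.32 -1.82] [0.562 0.173 0.114]
2 0.16 -1 [ 0.4  -0.24  1.32  1.32] [0.562 0.173 0.114]
2 1.1 1 [ 0.4  -0.24  1.32 -0.88] [0.562 0.173 0.114]
2 1.1 -1 [ 0.4  -0.24  1.32  2.26] [0.562 0.173 0.114]
2 2.2 1 [ 0.4  -0.24  1.32  0.22] [0.562 0.173 0.114]
2 2.2 -1 [ 0.4  -0.24  1.32 -2.92] [0.562 0.173 0.114]
4 0.33 1 [ 0.11 -0.12  1.27  1.2 ] [0.585 0.033 0.136]
4 0.33 -1 [ 0.11 -0.12  1.27 -1.95] [0.585 0.033 0.136]
4 1.1 1 [ 0.11 -0.12  1.27  1.97] [0.585 0.033 0.136]
4 1.1 -1 [ 0.11 -0.12  1.27 -1.18] [0.585 0.033 0.136]
4 2.2 1 [ 0.11 -0.12  1.27  3.07] [0.585 0.033 0.136]
4 2.2 -1 [ 0.11 -0.12  1.27 -0.08] [0.585 0.033 0.136]
[-1.12 -0.    1.68 -0.  ]
```

```bash
cat > nx.py <<'E'
# usage: nx.py do "tx ty tz rx ry rz"  (update cmd by last row executed) ; nx.py to k q s h
import sys,json; from plan import *
from bench import robot
try: st=json.load(open('cmd.json'))
except Exception: st=dict(p=[.238,-.496,.22],r=R.from_euler('xyz',[np.pi,0,.448]).as_rotvec().tolist())
P=np.array(st['p']);Rm=R.from_rotvec(st['r'])
a=sys.argv[1:]
while a:
    if a[0]=='do':
        v=np.array([float(t) for t in a[1].split()]); P=P+Rm.apply(v[:3]/100); Rm=Rm*R.from_rotvec(v[3:])
        json.dump(dict(p=P.tolist(),r=Rm.as_rotvec().tolist()),open('cmd.json','w')); a=a[2:]
    else:
        k,q,s,h=int(a[1]),float(a[2]),int(a[3]),float(a[4]); a=a[5:]
        tp,tR=target(k,q,s,h)
        print('shift cm',(Rm.inv().apply(tp-P)*100).round(2),'rot',(Rm.inv()*R.from_matrix(tR)).as_rotvec().round(3))
o=robot.get_obs(); mR=R.from_euler('xyz',o['ee_rot'])
print('t',round(o['time'],2),'meas-cmd mm (tool)',(Rm.inv().apply(o['tool_pos']-P)*1000).round(1),'rot',(Rm.inv()*mR).as_rotvec().round(3),'F',o['wrist_force'].round(1),'T',o['wrist_torque'].round(2),'w',round(o['width'],4),'q',o['joint_positions'].round(2))
E
python3 nx.py to 1 .34 -1 .095
```

```text
shift cm [ 47.49 -42.5    6.54] rot [-0.482  0.07  -1.578]
t 0.15 meas-cmd mm (tool) [ 0.3 -0.5  1.4] rot [0.002 0.    0.   ] F [ 0.5  0.3 -0. ] T [0.04 0.   0.03] w 0.094 q [-1.23  0.09  1.37 -0.    1.68 -0.1 ]
```

Call:
apply_moves --moves '[[[2.4, -2.1, 0], [-0.02, 0, -0.08], 0.35], [[5, -4.5, 0], [-0.05, 0, -0.16], 0.35], [[8, -7, 0], [-0.07, 0, -0.25], 0.35], [[10.5, -9.5, 0], [-0.1, 0.01, -0.35], 0.35], [[13, -12, 0], [-0.13, 0.02, -0.45], 0.35], [[16, -14.5, 0], [-0.16, 0.02, -0.55], 0.35], [[19, -17, 0], [-0.19, 0.03, -0.65], 0.35], [[22, -19.5, 0], [-0.22, 0.03, -0.72], 0.35], [[24, -21.5, 0], [-0.24, 0.035, -0.79], 0.35], [[24, -21.5, 0], [-0.24, 0.035, -0.79], 0.35]]'

```text
time: 0.98
tool_pos: [0.362, -0.1936, 0.2194]
ee_rot: [2.911, 0.057, 1.243]
wrist_force: [-0.7, 0.3, -0.0]
width: 0.0338
```

```bash
python3 nx.py do "24 -21.5 0 -.24 .035 -.79" to 1 .34 -1 .095
```

```text
shift cm [31.78  0.7   4.99] rot [-0.241  0.034 -0.788]
t 0.98 meas-cmd mm (tool) [ 4.7 -0.8  0.1] rot [-0.002  0.003 -0.008] F [-0.7  0.3 -0. ] T [-0.01  0.09  0.01] w 0.0338 q [-0.64 -0.42  1.82  0.02  1.5  -0.32]
```

Call:
apply_moves --moves '[[[3.8, 0, 0], [-0.03, 0, -0.1], 0.35], [[7.6, 0, 0], [-0.06, 0, -0.2], 0.35], [[11.4, 0.1, 0.5], [-0.09, 0.01, -0.3], 0.35], [[15.2, 0.2, 1], [-0.12, 0.02, -0.4], 0.35], [[19, 0.3, 2], [-0.15, 0.02, -0.5], 0.35], [[22.8, 0.4, 3], [-0.18, 0.03, -0.6], 0.35], [[26.6, 0.5, 4], [-0.21, 0.03, -0.7], 0.35], [[30, 0.6, 4.6], [-0.23, 0.034, -0.77], 0.35], [[31.8, 0.7, 5], [-0.241, 0.034, -0.788], 0.35], [[31.8, 0.7, 5], [-0.241, 0.034, -0.788], 0.35]]'

```text
time: 1.82
tool_pos: [0.4819, 0.0952, 0.1514]
ee_rot: [2.792, 0.26, 2.011]
wrist_force: [-0.9, -0.8, -0.0]
width: 0.033
```

```bash
python3 nx.py do "31.8 .7 5 -.241 .034 -.788" to 1 .34 -1 .031; python3 - <<'E'
from bench import robot, optics
import cv2,json,numpy as np
c=optics.get_calibration("wrist"); im=optics.snapshot("wrist"); cv2.imwrite("pics/w1.png",im[:,:,::-1])
json.dump({k:np.asarray(v).tolist() for k,v in c.items()},open('pics/w1.json','w'))
E
```

```text
shift cm [-0.02 -0.01  6.39] rot [-0. -0.  0.]
t 1.82 meas-cmd mm (tool) [ 2.9 -0.1  2.5] rot [ 0.003  0.003 -0.004] F [-0.9 -0.8 -0. ] T [-0.    0.11  0.01] w 0.033 q [ 0.18 -0.31  1.92 -0.16  1.12 -0.27]
```

View pics/w1.png

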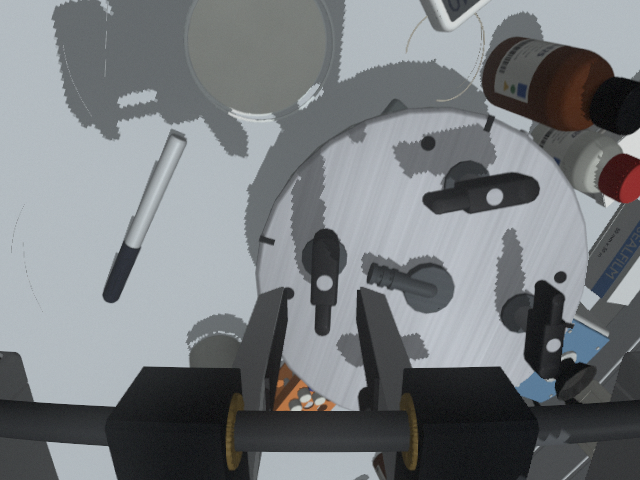

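```bash
python3 - <<'E'
from ang import *
import json
c=json.load(open('pics/w1.json')); c={k:(np.array(v) if isinstance(v,list) else v) for k,v in c.items()}
print(proj(c,w(p,[kpos(k,.045) for k in (1,2,3,4)])).round(1), proj(c,w(p,[kpos(k,0) for k in (1,2,3,4)])).round(1),proj(c,w(p,[[0,0,0],kpos(1,0,.116)])).round(1))
for k,e in ((1,[(326,233),(322,332)]),(2,[(535,187),(427,202)]),(3,[(547,373),(544,285)])):
    L=toplane(c,np.array(e,float),.045); d=L[1]-L[0]; a=np.arctan2(d[1],d[0]); print(k,L.round(3).tolist(),np.linalg.norm(d),(2.2-a-(k-1)*np.pi/2)%np.pi)
E
```

```text
[[322.7 284.7]
 [492.8 199.4]
 [551.1 347.5]
 [399.2 416.8]] [[322.7 258.4]
 [464.9 186.1]
 [518.8 314.4]
 [388.7 375.2]] [[424.7 287.6]
 [257.8 239.8]]
1 [[0.079, -0.029, 0.045], [0.064, 0.028, 0.045]] 0.05899408414934822 0.3714413440480986
2 [[-0.019, -0.085, 0.045], [0.033, -0.06, 0.045]] 0.05825786083097402 0.18867032787860483
3 [[-0.078, 0.017, 0.045], [-0.049, -0.036, 0.045]] 0.060261106998580054 0.12293530999636948
```

Call:
apply_moves --moves '[[[0, 0, 1], [0, 0, 0.02], 0.35], [[0, 0, 2.2], [0, 0, 0.02], 0.35], [[0, 0, 3.5], [0, 0, 0.02], 0.35], [[0, 0, 4.7], [0, 0, 0.02], 0.35], [[0, 0, 5.7], [0, 0, 0.02], 0.35], [[0, 0, 6.4], [0, 0, 0.02], 0.35], [[0, 0, 6.4], [0, 0, 0.02], 0.35], [[0, 0, 6.4], [0, 0, 0.02], 0], [[0, 0, 6.4], [0, 0, 0.02], 0], [[0, 0, 6.4], [0, 0, 0.02], 0]]'

```text
time: 2.7
tool_pos: [0.5094, 0.0883, 0.0969]
ee_rot: [2.782, 0.255, 1.987]
wrist_force: [0.5, -0.4, 0.6]
width: 0.0162
```

```bash
python3 nx.py do "0 0 6.4 0 0 .02" to 1 1.1 -1 .031
```

```text
shift cm [-0.02 -0.01 -0.01] rot [-0.   -0.    0.74]
t 2.7 meas-cmd mm (tool) [-0.3  0.8 -0.1] rot [-0.002 -0.001  0.001] F [ 0.5 -0.4  0.6] T [ 0.04 -0.04  0.05] w 0.0162 q [ 0.15 -0.2   1.96 -0.16  0.98 -0.25]
```

Call:
apply_moves --moves '[[[0, 0, 0], [0, 0, 0.03], 0], [[0, 0, 0], [0, 0, 0.12], 0], [[0, 0, 0], [0, 0, 0.22], 0], [[0, 0, 0], [0, 0, 0.32], 0], [[0, 0, 0], [0, 0, 0.42], 0], [[0, 0, 0], [0, 0, 0.52], 0], [[0, 0, 0], [0, 0, 0.62], 0], [[0, 0, 0], [0, 0, 0.71], 0], [[0, 0, 0], [0, 0, 0.75], 0], [[0, 0, 0], [0, 0, 0.75], 0]]'

```text
time: 3.53
tool_pos: [0.5088, 0.0885, 0.0966]
ee_rot: [2.707, -0.047, 1.294]
wrist_force: [-3.3, -0.4, 2.6]
width: 0.0149
```

```bash
python3 nx.py do "0 0 0 0 0 .75" to 1 1.1 -1 .095 to 3 .2 1 .095
```

```text
shift cm [-0.02  0.01 -6.41] rot [-0.   -0.   -0.01]
shift cm [ 6.64 12.77 -6.42] rot [-0.   -0.   -0.91]
t 3.53 meas-cmd mm (tool) [ 0.4  0.1 -0.1] rot [-0.  0.  0.] F [-3.3 -0.4  2.6] T [-0.03  0.48 -0.09] w 0.0149 q [ 0.15 -0.21  1.96 -0.16  0.98  0.5 ]
```

Call:
apply_moves --moves '[[[0, 0, 0], [0, 0, 0], 0.35], [[0, 0, 0], [0, 0, 0], 0.35], [[0, 0, -0.5], [0, 0, 0], 0.35], [[0, 0, -3.3], [0, 0, 0], 0.35], [[0, 0, -6.4], [0, 0, -0.03], 0.35], [[1.2, 2.4, -6.4], [0, 0, -0.14], 0.35], [[2.7, 5.2, -6.4], [0, 0, -0.26], 0.35], [[4.2, 8, -6.4], [0, 0, -0.38], 0.35], [[5.7, 11, -6.4], [0, 0, -0.5], 0.35], [[6.6, 12.8, -6.4], [0, 0, -0.6], 0.35]]'

```text
time: 4.37
tool_pos: [0.6142, 0.123, 0.2132]
ee_rot: [2.748, 0.203, 1.849]
wrist_force: [-0.9, -0.6, 0.7]
width: 0.033
```

```bash
python3 nx.py do "6.6 12.8 -6.4 0 0 -.6" to 3 .2 1 .095 to 3 .2 1 .031 
```

```text
shift cm [ 0.05  0.   -0.02] rot [-0.   -0.   -0.31]
shift cm [0.05 0.   6.38] rot [-0.   -0.   -0.31]
t 4.37 meas-cmd mm (tool) [-0.4  3.7 -0.5] rot [-0.004 -0.001 -0.006] F [-0.9 -0.6  0.7] T [-0.01  0.1   0.01] w 0.033 q [ 0.19 -0.02  1.56 -0.16  1.19 -0.1 ]
```

Call:
apply_moves --moves '[[[0, 0, 0], [0, 0, -0.12], 0.35], [[0, 0, 0], [0, 0, -0.24], 0.35], [[0, 0, 0], [0, 0, -0.31], 0.35], [[0, 0, 1.5], [0, 0, -0.31], 0.35], [[0, 0, 3], [0, 0, -0.31], 0.35], [[0, 0, 4.5], [0, 0, -0.31], 0.35], [[0, 0, 5.8], [0, 0, -0.31], 0.35], [[0, 0, 6.4], [0, 0, -0.31], 0.35], [[0, 0, 6.4], [0, 0, -0.31], 0.35], [[0, 0, 6.4], [0, 0, -0.31], 0]]'

```text
time: 5.2
tool_pos: [0.638, 0.1175, 0.1527]
ee_rot: [2.827, 0.308, 2.145]
wrist_force: [-0.0, -0.3, 1.1]
width: 0.029
```

```bash
python3 nx.py do "0 0 6.4 0 0 -.31" to 3 .2 1 .031 to 3 1.1 1 .031;python3 - <<'E'
from bench import robot, optics
import cv2
im=optics.snapshot("wrist"); cv2.imwrite("pics/w2.png",im[:,:,::-1])
E
```

```text
shift cm [ 0.04  0.02 -0.02] rot [-0. -0.  0.]
shift cm [ 0.04  0.02 -0.02] rot [-0.  -0.   0.9]
t 5.2 meas-cmd mm (tool) [0.1 0.1 0.6] rot [0. 0. 0.] F [-0.  -0.3  1.1] T [0.03 0.06 0.1 ] w 0.029 q [ 0.17  0.06  1.6  -0.16  1.08 -0.41]
```

View pics/w2.png

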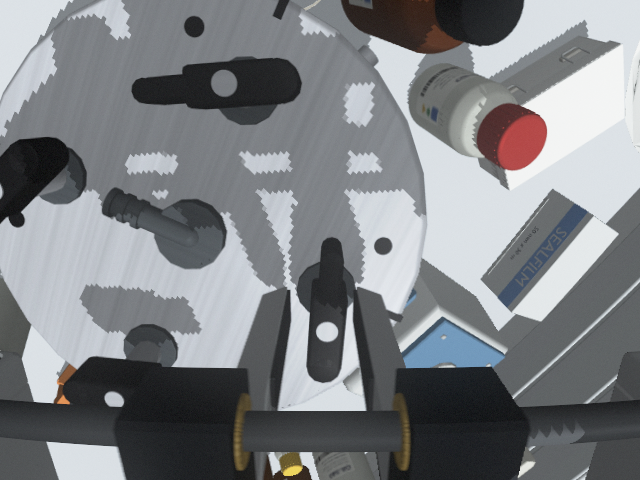

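Call:
apply_moves --moves '[[[0, 0, 0], [0, 0, 0], 0], [[0, 0, 0], [0, 0, 0], 0], [[0, 0, 0], [0, 0, 0.08], 0], [[0, 0, 0], [0, 0, 0.2], 0], [[0, 0, 0], [0, 0, 0.32], 0], [[0, 0, 0], [0, 0, 0.44], 0], [[0, 0, 0], [0, 0, 0.56], 0], [[0, 0, 0], [0, 0, 0.68], 0], [[0, 0, 0], [0, 0, 0.8], 0], [[0, 0, 0], [0, 0, 0.9], 0]]'

```text
time: 6.08
tool_pos: [0.6373, 0.1182, 0.1537]
ee_rot: [2.708, -0.045, 1.299]
wrist_force: [-4.3, 1.9, 1.9]
width: 0.0155
```

```bash
python3 nx.py do "0 0 0 0 0 .9" to 3 1.1 1 .031 to 2 .18 1 .095
```

```text
shift cm [ 0.04 -0.02 -0.02] rot [-0. -0.  0.]
shift cm [ 3.19 -9.71 -6.41] rot [-0.    -0.    -2.491]
t 6.08 meas-cmd mm (tool) [ 0.7 -0.4 -0.6] rot [0.001 0.001 0.005] F [-4.3  1.9  1.9] T [0.19 0.6  0.22] w 0.0155 q [ 0.17  0.06  1.6  -0.16  1.08  0.5 ]
```

```bash
python3 nx.py to 2 .18 -1 .095
```

```text
shift cm [ 3.19 -9.71 -6.41] rot [-0.     0.     0.651]
t 6.08 meas-cmd mm (tool) [ 0.7 -0.4 -0.6] rot [0.001 0.001 0.005] F [-4.3  1.9  1.9] T [0.19 0.6  0.22] w 0.0155 q [ 0.17  0.06  1.6  -0.16  1.08  0.5 ]
```

Call:
apply_moves --moves '[[[0, 0, 0], [0, 0, 0], 0], [[0, 0, 0], [0, 0, 0], 0.35], [[0, 0, 0], [0, 0, 0], 0.35], [[0, 0, -1.5], [0, 0, 0], 0.35], [[0, 0, -4], [0, 0, 0], 0.35], [[0, 0, -6.4], [0, 0, 0.1], 0.35], [[0.8, -2.5, -6.4], [0, 0, 0.22], 0.35], [[1.6, -5, -6.4], [0, 0, 0.34], 0.35], [[2.4, -7.5, -6.4], [0, 0, 0.46], 0.35], [[3.2, -9.7, -6.4], [0, 0, 0.57], 0.35]]'

```text
time: 6.92
tool_pos: [0.5346, 0.1782, 0.1711]
ee_rot: [2.792, -0.268, 0.767]
wrist_force: [0.4, -0.3, 0.3]
width: 0.0329
```

```bash
python3 nx.py do "3.2 -9.7 -6.4 0 0 .57" to 2 .18 -1 .031 
```

```text
shift cm [-0.01 -0.    6.39] rot [-0.     0.     0.081]
t 6.92 meas-cmd mm (tool) [-0.4 -0.8  0.5] rot [-0.001  0.     0.005] F [ 0.4 -0.3  0.3] T [0.02 0.15 0.02] w 0.0329 q [ 0.35 -0.12  1.74 -0.23  1.15  1.25]
```

Call:
apply_moves --moves '[[[0, 0, 0], [0, 0, 0.08], 0.35], [[0, 0, 1], [0, 0, 0.08], 0.35], [[0, 0, 2.4], [0, 0, 0.08], 0.35], [[0, 0, 4], [0, 0, 0.08], 0.35], [[0, 0, 5.5], [0, 0, 0.08], 0.35], [[0, 0, 6.4], [0, 0, 0.08], 0.35], [[0, 0, 6.4], [0, 0, 0.08], 0.35], [[0, 0, 6.4], [0, 0, 0.08], 0], [[0, 0, 6.4], [0, 0, 0.08], 0], [[0, 0, 6.4], [0, 0, 0.08], 0]]'

```text
time: 7.75
tool_pos: [0.5619, 0.1745, 0.114]
ee_rot: [2.815, -0.294, 0.692]
wrist_force: [-4.2, 8.0, -1.4]
width: 0.0161
```

```bash
python3 nx.py do "0 0 6.4 0 0 .08" to 2 1.1 -1 .031 
```

```text
shift cm [-0.01 -0.   -0.01] rot [-0.     0.     0.921]
t 7.75 meas-cmd mm (tool) [ 0.9 -0.9 -0.2] rot [0.002 0.002 0.001] F [-4.2  8.  -1.4] T [1.32 0.88 0.6 ] w 0.0161 q [ 0.32 -0.03  1.77 -0.23  1.03  1.33]
```

Call:
apply_moves --moves '[[[0, 0, 0], [0, 0, 0], 0], [[0, 0, 0], [0, 0, 0.08], 0], [[0, 0, 0], [0, 0, 0.2], 0], [[0, 0, 0], [0, 0, 0.32], 0], [[0, 0, 0], [0, 0, 0.44], 0], [[0, 0, 0], [0, 0, 0.56], 0], [[0, 0, 0], [0, 0, 0.68], 0], [[0, 0, 0], [0, 0, 0.8], 0], [[0, 0, 0], [0, 0, 0.92], 0], [[0, 0, 0], [0, 0, 0.92], 0]]'

```text
time: 8.58
tool_pos: [0.5615, 0.1755, 0.1138]
ee_rot: [-3.089, -0.433, -0.291]
wrist_force: [-1.1, 5.1, -0.7]
width: 0.0146
```

```bash
python3 nx.py do "0 0 0 0 0 .92" to 2 1.1 -1 .095 to 4 .33 1 .095 
```

```text
shift cm [-0.01  0.01 -6.41] rot [-0.     0.     0.001]
shift cm [ 6.51 12.84 -6.42] rot [-0.     0.    -0.769]
t 8.58 meas-cmd mm (tool) [-0.8 -2.1 -0.2] rot [ 0.004 -0.001  0.004] F [-1.1  5.1 -0.7] T [0.93 0.59 0.26] w 0.0146 q [ 0.32 -0.03  1.77 -0.23  1.03  2.25]
```

Call:
apply_moves --moves '[[[0, 0, 0], [0, 0, 0], 0.35], [[0, 0, 0], [0, 0, 0], 0.35], [[0, 0, -1], [0, 0, 0], 0.35], [[0, 0, -3.7], [0, 0, 0], 0.35], [[0, 0, -6.4], [0, 0, -0.04], 0.35], [[1.3, 2.6, -6.4], [0, 0, -0.16], 0.35], [[2.7, 5.3, -6.4], [0, 0, -0.28], 0.35], [[4.1, 8.1, -6.4], [0, 0, -0.4], 0.35], [[5.6, 11, -6.4], [0, 0, -0.52], 0.35], [[6.5, 12.8, -6.4], [0, 0, -0.64], 0.35]]'

```text
time: 9.42
tool_pos: [0.5582, 0.0377, 0.1951]
ee_rot: [2.92, -0.382, 0.365]
wrist_force: [0.1, 0.0, 0.2]
width: 0.0328
```

```bash
python3 nx.py do "6.5 12.8 -6.4 0 0 -.64" to 4 .33 1 .031 
```

```text
shift cm [-0.02  0.05  6.38] rot [-0.     0.    -0.129]
t 9.42 meas-cmd mm (tool) [ 0.6  0.6 -1.1] rot [-0.002  0.002  0.042] F [0.1 0.  0.2] T [ 0.03  0.16 -0.01] w 0.0328 q [ 0.02 -0.19  1.74 -0.09  1.15  1.28]
```

Call:
apply_moves --moves '[[[0, 0, 0], [0, 0, -0.12], 0.35], [[0, 0, 0], [0, 0, -0.13], 0.35], [[0, 0, 1.4], [0, 0, -0.13], 0.35], [[0, 0, 2.8], [0, 0, -0.13], 0.35], [[0, 0, 4.2], [0, 0, -0.13], 0.35], [[0, 0, 5.6], [0, 0, -0.13], 0.35], [[0, 0, 6.4], [0, 0, -0.13], 0.35], [[0, 0, 6.4], [0, 0, -0.13], 0.35], [[0, 0, 6.4], [0, 0, -0.13], 0.35], [[0, 0, 6.4], [0, 0, -0.13], 0]]'

```text
time: 10.25
tool_pos: [0.585, 0.0352, 0.1362]
ee_rot: [2.875, -0.352, 0.494]
wrist_force: [-1.0, 0.1, 1.1]
width: 0.0293
```

```bash
python3 nx.py do "0 0 6.4 0 0 -.13" to 4 1.1 1 .031 ;python3 - <<'E'
from bench import robot, optics
import cv2
im=optics.snapshot("wrist"); cv2.imwrite("pics/w3.png",im[:,:,::-1])
E
```

```text
shift cm [-0.02  0.04 -0.02] rot [-0.     0.     0.771]
t 10.25 meas-cmd mm (tool) [ 1.4 -1.5 -0.4] rot [-0.001  0.001  0.047] F [-1.   0.1  1.1] T [ 0.02  0.12 -0.02] w 0.0293 q [ 0.01 -0.09  1.78 -0.09  1.02  1.16]
```

View pics/w3.png

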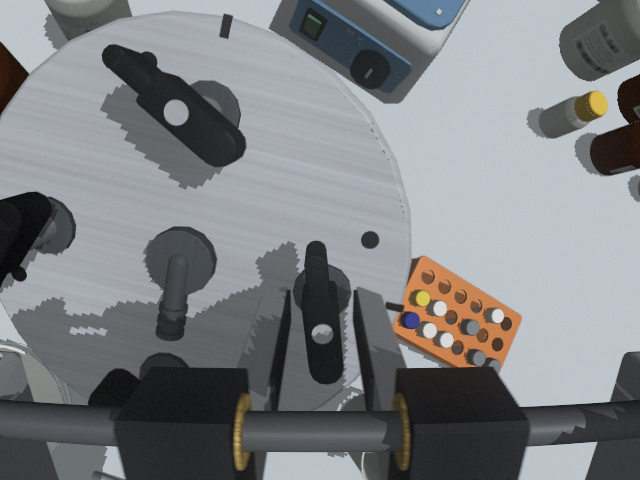

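Call:
apply_moves --moves '[[[0, 0, 0], [0, 0, 0], 0], [[0, 0, 0], [0, 0, 0], 0], [[0, 0, 0], [0, 0, 0.08], 0], [[0, 0, 0], [0, 0, 0.18], 0], [[0, 0, 0], [0, 0, 0.28], 0], [[0, 0, 0], [0, 0, 0.38], 0], [[0, 0, 0], [0, 0, 0.48], 0], [[0, 0, 0], [0, 0, 0.58], 0], [[0, 0, 0], [0, 0, 0.67], 0], [[0, 0, 0], [0, 0, 0.73], 0]]'

```text
time: 11.13
tool_pos: [0.585, 0.0352, 0.1362]
ee_rot: [-3.089, -0.435, -0.299]
wrist_force: [-0.6, 1.2, 1.9]
width: 0.0151
```

```bash
python3 nx.py do ".14 -.15 -.04 0 0 .047" do "0 0 0 0 0 .73" to 4 1.1 1 .031 to 1 1.1 -1 .095
```

```text
shift cm [0.02 0.25 0.02] rot [-0.     0.    -0.006]
shift cm [-9.68 -2.84 -6.37] rot [-0.     0.    -1.577]
t 11.13 meas-cmd mm (tool) [0.1 0.  0. ] rot [0.001 0.002 0.004] F [-0.6  1.2  1.9] T [0.08 0.24 0.24] w 0.0151 q [ 0.01 -0.09  1.78 -0.09  1.02  1.9 ]
```

```bash
python3 - <<'E'
import numpy as np
p=np.load('p.npy'); p[1]+=.0012; np.save('p.npy',p)
E
python3 nx.py to 1 1.1 -1 .14
```

```text
shift cm [ -9.72  -2.96 -10.88] rot [-0.     0.    -1.577]
t 11.13 meas-cmd mm (tool) [0.1 0.  0. ] rot [0.001 0.002 0.004] F [-0.6  1.2  1.9] T [0.08 0.24 0.24] w 0.0151 q [ 0.01 -0.09  1.78 -0.09  1.02  1.9 ]
```

Call:
apply_moves --moves '[[[0, 0, 0], [0, 0, 0], 0], [[0, 0, 0], [0, 0, 0], 0.35], [[0, 0, 0], [0, 0, 0], 0.35], [[0, 0, -1], [0, 0, 0], 0.35], [[0, 0, -3.7], [0, 0, 0], 0.35], [[-0.5, 0, -7], [0, 0, -0.06], 0.35], [[-2.5, -0.7, -9], [0, 0, -0.16], 0.35], [[-4.5, -1.4, -11], [0, 0, -0.27], 0.35], [[-6, -2, -11], [0, 0, -0.38], 0.35], [[-6, -2, -11], [0, 0, -0.4], 0.35]]'

```text
time: 11.97
tool_pos: [0.4904, 0.0794, 0.2114]
ee_rot: [3.007, -0.417, 0.151]
wrist_force: [0.7, -0.4, 0.5]
width: 0.0332
```

```bash
python3 nx.py do "-6 -2 -11 0 0 -.4" to 1 1.1 -1 .095; python3 - <<'E'
from bench import robot, optics
import cv2,json,numpy as np
c=optics.get_calibration("wrist"); im=optics.snapshot("wrist"); cv2.imwrite("pics/w4.png",im[:,:,::-1])
json.dump({k:np.asarray(v).tolist() for k,v in c.items()},open('pics/w4.json','w'))
E
```

```text
shift cm [-3.05 -2.33  4.62] rot [-0.     0.    -1.177]
t 11.97 meas-cmd mm (tool) [-1.8 -1.3 -0.8] rot [ 0.001  0.001 -0.005] F [ 0.7 -0.4  0.5] T [0.   0.16 0.03] w 0.0332 q [ 0.13 -0.33  1.82 -0.14  1.23  1.6 ]
```

View pics/w4.png

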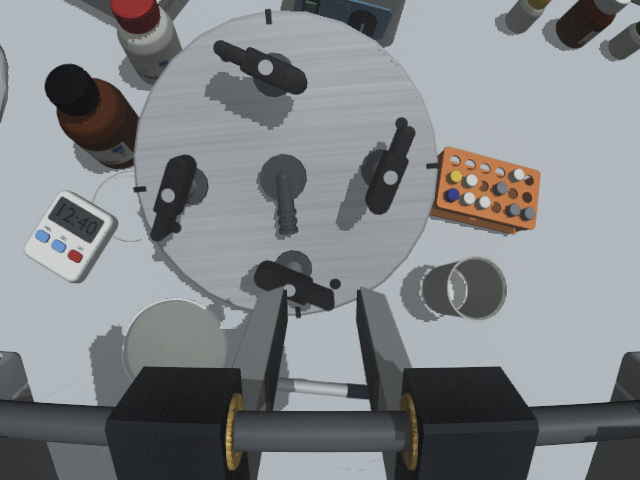

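```bash
python3 - <<'E'
from ang import *
import json
c=json.load(open('pics/w4.json')); c={k:(np.array(v) if isinstance(v,list) else v) for k,v in c.items()}
print(proj(c,w(p,[kpos(k,.045) for k in (1,2,3,4)])).round(1))
for k,e in ((1,[(262,270),(330,303)]),(2,[(180,162),(158,237)]),(3,[(302,87),(220,45)]),(4,[(377,206),(408,132)])):
    L=toplane(c,np.array(e,float),.042); d=L[1]-L[0]; a=np.arctan2(d[1],d[0]); print(k,np.linalg.norm(d).round(3),((2.2-a-(k-1)*np.pi/2)%(2*np.pi)).round(2))
E
```

```text
[[288.9 290.8]
 [168.2 195. ]
 [266.7  67.2]
 [391.4 178.4]]
1 0.053 1.19
2 0.054 1.08
3 0.055 1.17
4 0.05 1.06
```

Call:
apply_moves --moves '[[[-0.3, -0.3, 0], [0, 0, -0.1], 0.35], [[-0.6, -0.6, 0], [0, 0, -0.22], 0.35], [[-0.9, -0.9, 0], [0, 0, -0.34], 0.35], [[-1.2, -1.2, 1], [0, 0, -0.46], 0.35], [[-1.5, -1.5, 2], [0, 0, -0.58], 0.35], [[-2, -1.8, 3], [0, 0, -0.7], 0.35], [[-2.4, -2, 4], [0, 0, -0.82], 0.35], [[-2.8, -2.2, 4.6], [0, 0, -0.94], 0.35], [[-3.05, -2.33, 4.6], [0, 0, -1.06], 0.35], [[-3.05, -2.33, 4.6], [0, 0, -1.1], 0.35]]'

```text
time: 12.85
tool_pos: [0.4813, 0.0928, 0.1517]
ee_rot: [2.714, -0.072, 1.234]
wrist_force: [0.1, -0.1, -0.1]
width: 0.0329
```

```bash
python3 nx.py do "-3.05 -2.33 4.6 0 0 -1.1" to 1 1.13 -1 .031
```

```text
shift cm [-0.    0.    6.42] rot [-0.    -0.    -0.047]
t 12.85 meas-cmd mm (tool) [-1.5 -1.4  2.5] rot [ 0.003 -0.002 -0.002] F [ 0.1 -0.1 -0.1] T [-0.04  0.08 -0.03] w 0.0329 q [ 0.18 -0.31  1.93 -0.16  1.12  0.57]
```

Call:
apply_moves --moves '[[[0, 0, 0.6], [0, 0, -0.05], 0.35], [[0, 0, 2], [0, 0, -0.05], 0.35], [[0, 0, 3.5], [0, 0, -0.05], 0.35], [[0, 0, 5], [0, 0, -0.05], 0.35], [[0, 0, 6], [0, 0, -0.05], 0.35], [[0, 0, 6.4], [0, 0, -0.05], 0.35], [[0, 0, 6.4], [0, 0, -0.05], 0.35], [[0, 0, 6.4], [0, 0, -0.05], 0], [[0, 0, 6.4], [0, 0, -0.05], 0], [[0, 0, 6.4], [0, 0, -0.05], 0]]'

```text
time: 13.68
tool_pos: [0.5088, 0.089, 0.0967]
ee_rot: [2.707, -0.055, 1.278]
wrist_force: [0.5, -0.4, -0.7]
width: 0.0167
```

```bash
python3 nx.py do "0 0 6.4 0 0 -.05" to 1 2.2 -1 .031
```

```text
shift cm [-0.    0.    0.02] rot [-0.     0.     1.073]
t 13.68 meas-cmd mm (tool) [-0.2  0.2  0.1] rot [-0.002  0.001  0.001] F [ 0.5 -0.4 -0.7] T [0.   0.11 0.02] w 0.0167 q [ 0.15 -0.21  1.96 -0.17  0.98  0.52]
```

Call:
apply_moves --moves '[[[0, 0, 0], [0, 0, 0], 0], [[0, 0, 0], [0, 0, 0.08], 0], [[0, 0, 0], [0, 0, 0.2], 0], [[0, 0, 0], [0, 0, 0.32], 0], [[0, 0, 0], [0, 0, 0.44], 0], [[0, 0, 0], [0, 0, 0.56], 0], [[0, 0, 0], [0, 0, 0.68], 0], [[0, 0, 0], [0, 0, 0.8], 0], [[0, 0, 0], [0, 0, 0.92], 0], [[0, 0, 0], [0, 0, 0.98], 0]]'

```text
time: 14.52
tool_pos: [0.5082, 0.0897, 0.0963]
ee_rot: [2.939, -0.39, 0.322]
wrist_force: [-2.0, 3.5, 2.2]
width: 0.0143
```

```bash
python3 nx.py do "0 0 0 0 0 .98" to 1 2.2 -1 .031
```

```text
shift cm [0.   0.   0.02] rot [-0.     0.     0.093]
t 14.52 meas-cmd mm (tool) [-0.3 -0.6  0.2] rot [0.001 0.001 0.005] F [-2.   3.5  2.2] T [0.34 0.43 0.28] w 0.0143 q [ 0.15 -0.21  1.96 -0.16  0.98  1.51]
```

Call:
apply_moves --moves '[[[0, 0, 0], [0, 0, 0.03], 0], [[0, 0, 0], [0, 0, 0.06], 0], [[0, 0, 0], [0, 0, 0.09], 0], [[0, 0, 0], [0, 0, 0.11], 0], [[0, 0, 0], [0, 0, 0.13], 0], [[0, 0, 0], [0, 0, 0.13], 0], [[0, 0, 0], [0, 0, 0.13], 0], [[0, 0, 0], [0, 0, 0.13], 0], [[0, 0, 0], [0, 0, 0.13], 0], [[0, 0, 0], [0, 0, 0.13], 0]]'

```text
time: 15.35
tool_pos: [0.5082, 0.0897, 0.0963]
ee_rot: [2.991, -0.412, 0.189]
wrist_force: [-4.3, 4.4, 4.9]
width: 0.0152
```

```bash
python3 nx.py do "0 0 0 0 0 .13" to 1 2.2 -1 .031 to 1 2.2 -1 .095 to 3 1.13 1 .095; python3 -c "
from plan import *
from bench import robot
o=robot.get_obs(); print(R.from_euler('xyz',o['ee_rot']).inv().apply(o['wrist_torque']))"
```

```text
shift cm [0.   0.   0.02] rot [-0.     0.    -0.037]
shift cm [ 0.    0.   -6.38] rot [-0.     0.    -0.037]
shift cm [14.39 -0.53 -6.39] rot [-0.     0.    -1.107]
t 15.35 meas-cmd mm (tool) [-0.3 -0.6  0.2] rot [ 0.001  0.001 -0.001] F [-4.3  4.4  4.9] T [0.47 0.65 0.75] w 0.0152 q [ 0.15 -0.21  1.96 -0.16  0.98  1.63]
[ 0.83933976 -0.47178955 -0.5318596 ]
```

Call:
apply_moves --moves '[[[0, 0, 0], [0, 0, 0], 0.35], [[0, 0, 0], [0, 0, 0], 0.35], [[0, 0, -1], [0, 0, 0], 0.35], [[0, 0, -3.7], [0, 0, 0], 0.35], [[0, 0, -6.4], [0, 0, -0.08], 0.35], [[2.6, -0.1, -6.4], [0, 0, -0.2], 0.35], [[5.6, -0.2, -6.4], [0, 0, -0.31], 0.35], [[8.6, -0.3, -6.4], [0, 0, -0.42], 0.35], [[11.6, -0.4, -6.4], [0, 0, -0.53], 0.35], [[12.6, -0.5, -6.4], [0, 0, -0.6], 0.35]]'

```text
time: 16.18
tool_pos: [0.598, 0.1204, 0.2065]
ee_rot: [2.778, -0.257, 0.808]
wrist_force: [0.2, -0.5, 0.7]
width: 0.0326
```

```bash
python3 nx.py do "12.6 -.5 -6.4 0 0 -.6" to 3 1.13 1 .095; python3 - <<'E'
from bench import robot, optics
import cv2,json,numpy as np
im=optics.snapshot("wrist"); cv2.imwrite("pics/w5.png",im[:,:,::-1])
E
```

```text
shift cm [1.49 0.99 0.01] rot [-0.     0.    -0.507]
t 16.18 meas-cmd mm (tool) [ 2.7  2.8 -0.5] rot [-0.004  0.004 -0.003] F [ 0.2 -0.5  0.7] T [ 0.01  0.17 -0.04] w 0.0326 q [ 0.19 -0.06  1.61 -0.17  1.18  1.03]
```

View pics/w5.png

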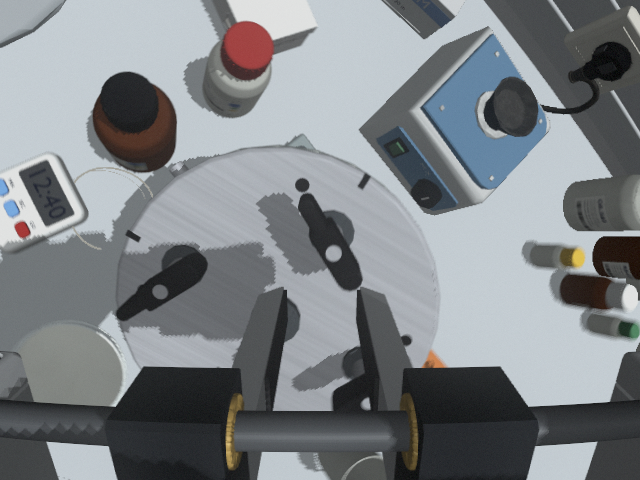

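Call:
apply_moves --moves '[[[0.4, 0.3, 0], [0, 0, -0.1], 0.35], [[0.8, 0.5, 0], [0, 0, -0.2], 0.35], [[1.2, 0.8, 0], [0, 0, -0.3], 0.35], [[1.5, 1, 0], [0, 0, -0.4], 0.35], [[1.5, 1, 0], [0, 0, -0.5], 0.35], [[1.5, 1, 1], [0, 0, -0.51], 0.35], [[1.5, 1, 2.5], [0, 0, -0.51], 0.35], [[1.5, 1, 4], [0, 0, -0.51], 0.35], [[1.5, 1, 5.5], [0, 0, -0.51], 0.35], [[1.5, 1, 6.4], [0, 0, -0.51], 0.35]]'

```text
time: 17.07
tool_pos: [0.6362, 0.118, 0.1493]
ee_rot: [2.712, -0.053, 1.275]
wrist_force: [0.3, -0.4, -0.2]
width: 0.0327
```

```bash
python3 nx.py do "1.5 1 6.4 0 0 -.51" to 3 1.13 1 .031  to 3 2.2 1 .031
```

```text
shift cm [ 0.   -0.01  0.01] rot [-0.    -0.     0.003]
shift cm [ 0.   -0.01  0.01] rot [-0.     0.     1.073]
t 17.07 meas-cmd mm (tool) [-1.7 -2.7  3.4] rot [ 0.003 -0.002  0.003] F [ 0.3 -0.4 -0.2] T [-0.03  0.16 -0.05] w 0.0327 q [ 0.17  0.06  1.6  -0.16  1.08  0.53]
```

Call:
apply_moves --moves '[[[0, 0, 0], [0, 0, 0], 0.35], [[0, 0, 0], [0, 0, 0], 0], [[0, 0, 0], [0, 0, 0], 0], [[0, 0, 0], [0, 0, 0], 0], [[0, 0, 0], [0, 0, 0], 0], [[0, 0, 0], [0, 0, 0.08], 0], [[0, 0, 0], [0, 0, 0.18], 0], [[0, 0, 0], [0, 0, 0.3], 0], [[0, 0, 0], [0, 0, 0.42], 0], [[0, 0, 0], [0, 0, 0.52], 0]]'

```text
time: 17.9
tool_pos: [0.6368, 0.1193, 0.1533]
ee_rot: [2.788, -0.261, 0.788]
wrist_force: [-2.9, 0.8, 2.4]
width: 0.0148
```

```bash
python3 nx.py do "0 0 0 0 0 .52"  to 3 2.2 1 .031
```

```text
shift cm [-0.   -0.01  0.01] rot [-0.     0.     0.553]
t 17.9 meas-cmd mm (tool) [-0.4 -0.7 -0.1] rot [0.001 0.001 0.006] F [-2.9  0.8  2.4] T [0.14 0.63 0.17] w 0.0148 q [ 0.17  0.05  1.6  -0.16  1.08  1.05]
```

Call:
apply_moves --moves '[[[0, 0, 0], [0, 0, 0.11], 0], [[0, 0, 0], [0, 0, 0.22], 0], [[0, 0, 0], [0, 0, 0.33], 0], [[0, 0, 0], [0, 0, 0.43], 0], [[0, 0, 0], [0, 0, 0.5], 0], [[0, 0, 0], [0, 0, 0.54], 0], [[0, 0, 0], [0, 0, 0.57], 0], [[0, 0, 0], [0, 0, 0.59], 0], [[0, 0, 0], [0, 0, 0.59], 0], [[0, 0, 0], [0, 0, 0.59], 0]]'

```text
time: 18.73
tool_pos: [0.6364, 0.1201, 0.1531]
ee_rot: [2.992, -0.41, 0.19]
wrist_force: [-4.3, 2.7, 2.8]
width: 0.015
```

```bash
python3 nx.py do "0 0 0 0 0 .59" to 3 2.2 1 .031 to 2 1.1 1 .095; python3 -c "
from plan import *
from bench import robot
o=robot.get_obs(); print(R.from_euler('xyz',o['ee_rot']).inv().apply(o['wrist_torque']))"
```

```text
shift cm [-0.01 -0.01  0.01] rot [-0.     0.    -0.037]
shift cm [-7.47 -6.94 -6.38] rot [-0.    -0.    -2.708]
t 18.73 meas-cmd mm (tool) [-1.  -1.2 -0.2] rot [ 0.002 -0.    -0.001] F [-4.3  2.7  2.8] T [0.23 0.82 0.58] w 0.015 q [ 0.17  0.05  1.6  -0.16  1.08  1.63]
[ 0.57869479 -0.69698662 -0.49562393]
```

Call:
apply_moves --moves '[[[0, 0, 0], [0, 0, 0], 0.35], [[0, 0, 0], [0, 0, 0], 0.35], [[0, 0, -1], [0, 0, 0], 0.35], [[0, 0, -3.7], [0, 0, 0], 0.35], [[0, 0, -6.4], [0, 0, -0.08], 0.35], [[-1.7, -1.6, -6.4], [0, 0, -0.2], 0.35], [[-3.5, -3.2, -6.4], [0, 0, -0.32], 0.35], [[-5.3, -4.9, -6.4], [0, 0, -0.44], 0.35], [[-7, -6.5, -6.4], [0, 0, -0.55], 0.35], [[-7.4, -6.9, -6.4], [0, 0, -0.65], 0.35]]'

```text
time: 19.57
tool_pos: [0.5326, 0.1797, 0.1702]
ee_rot: [2.772, -0.233, 0.857]
wrist_force: [-0.0, -0.1, -0.9]
width: 0.0327
```

```bash
python3 nx.py do "-7.4 -6.9 -6.4 0 0 -.65" to 2 1.1 1 .095
```

```text
shift cm [-0.03 -0.07  0.02] rot [-0.    -0.    -2.058]
t 19.57 meas-cmd mm (tool) [-1.8 -3.2  0.7] rot [ 0.002 -0.001 -0.006] F [-0.  -0.1 -0.9] T [0.04 0.15 0.01] w 0.0327 q [ 0.35 -0.12  1.74 -0.23  1.16  1.16]
```

Call:
apply_moves --moves '[[[0, 0, 0], [0, 0, -0.11], 0.35], [[0, 0, 0], [0, 0, -0.22], 0.35], [[0, 0, 0], [0, 0, -0.33], 0.35], [[0, 0, 0], [0, 0, -0.44], 0.35], [[0, 0, 0], [0, 0, -0.55], 0.35], [[0, 0, 0], [0, 0, -0.66], 0.35], [[0, 0, 0], [0, 0, -0.77], 0.35], [[0, 0, 0], [0, 0, -0.88], 0.35], [[0, 0, 0], [0, 0, -0.99], 0.35], [[0, 0, 0], [0, 0, -1.1], 0.35]]'

```text
time: 20.4
tool_pos: [0.5356, 0.1784, 0.1724]
ee_rot: [2.755, 0.211, 1.87]
wrist_force: [-0.2, 0.3, -0.2]
width: 0.033
```

```bash
python3 nx.py do "0 0 0 0 0 -1.1" to 2 1.1 1 .095
```

```text
shift cm [ 0.05 -0.06  0.02] rot [-0.    -0.    -0.958]
t 20.4 meas-cmd mm (tool) [-0.5 -0.2  0. ] rot [-0.001 -0.    -0.004] F [-0.2  0.3 -0.2] T [-0.01  0.08  0.01] w 0.033 q [ 0.35 -0.12  1.73 -0.23  1.16  0.06]
```

Call:
apply_moves --moves '[[[0, 0, 0], [0, 0, -0.11], 0.35], [[0, 0, 0], [0, 0, -0.22], 0.35], [[0, 0, 0], [0, 0, -0.33], 0.35], [[0, 0, 0], [0, 0, -0.44], 0.35], [[0, 0, 0], [0, 0, -0.55], 0.35], [[0, 0, 0], [0, 0, -0.66], 0.35], [[0, 0, 0], [0, 0, -0.77], 0.35], [[0, 0, 0], [0, 0, -0.88], 0.35], [[0, 0, 0.8], [0, 0, -0.96], 0.35], [[0, 0, 1.8], [0, 0, -0.96], 0.35]]'

```text
time: 21.23
tool_pos: [0.5438, 0.1774, 0.1571]
ee_rot: [3.094, 0.438, 2.857]
wrist_force: [-0.4, -0.2, 0.2]
width: 0.033
```

```bash
python3 nx.py do "0 0 1.8 0 0 -.96" to 2 1.1 1 .031
```

```text
shift cm [0.08 0.   4.62] rot [ 0.    -0.     0.002]
t 21.23 meas-cmd mm (tool) [-1.1  0.1 -0.6] rot [-0.002 -0.004 -0.   ] F [-0.4 -0.2  0.2] T [0.04 0.08 0.  ] w 0.033 q [ 0.34 -0.1   1.74 -0.23  1.12 -0.89]
```

Call:
apply_moves --moves '[[[0.1, 0, 1], [0, 0, 0], 0.35], [[0.1, 0, 2.3], [0, 0, 0], 0.35], [[0.1, 0, 3.6], [0, 0, 0], 0.35], [[0.1, 0, 4.6], [0, 0, 0], 0.35], [[0.1, 0, 4.6], [0, 0, 0], 0.35], [[0.1, 0, 4.6], [0, 0, 0], 0], [[0.1, 0, 4.6], [0, 0, 0], 0], [[0.1, 0, 4.6], [0, 0, 0], 0], [[0.1, 0, 4.6], [0, 0, 0], 0], [[0.1, 0, 4.6], [0, 0, 0.06], 0]]'

```text
time: 22.07
tool_pos: [0.5618, 0.1754, 0.1139]
ee_rot: [3.064, 0.432, 2.789]
wrist_force: [2.2, 3.9, -2.1]
width: 0.0147
```

```bash
python3 nx.py do ".1 0 4.6 0 0 .06" to 2 2.2 1 .031
```

```text
shift cm [-0.02  0.    0.02] rot [-0.    -0.     1.042]
t 22.07 meas-cmd mm (tool) [-0.   1.1  0.2] rot [-0.003 -0.002  0.001] F [ 2.2  3.9 -2.1] T [ 0.61 -0.15  0.41] w 0.0147 q [ 0.32 -0.03  1.77 -0.24  1.02 -0.83]
```

Call:
apply_moves --moves '[[[0, 0, 0], [0, 0, 0.1], 0], [[0, 0, 0], [0, 0, 0.22], 0], [[0, 0, 0], [0, 0, 0.34], 0], [[0, 0, 0], [0, 0, 0.46], 0], [[0, 0, 0], [0, 0, 0.58], 0], [[0, 0, 0], [0, 0, 0.7], 0], [[0, 0, 0], [0, 0, 0.8], 0], [[0, 0, 0], [0, 0, 0.88], 0], [[0, 0, 0], [0, 0, 0.94], 0], [[0, 0, 0], [0, 0, 0.98], 0]]'

```text
time: 22.9
tool_pos: [0.5619, 0.1755, 0.1139]
ee_rot: [2.737, 0.175, 1.789]
wrist_force: [3.6, 4.2, -2.0]
width: 0.0151
```

Call:
apply_moves --moves '[[[0, 0, 0], [0, 0, 0.02], 0], [[0, 0, 0], [0, 0, 0.04], 0], [[0, 0, 0], [0, 0, 0.06], 0], [[0, 0, 0], [0, 0, 0.08], 0], [[0, 0, 0], [0, 0, 0.1], 0], [[0, 0, 0], [0, 0, 0.1], 0], [[0, 0, 0], [0, 0, 0.1], 0], [[0, 0, 0], [0, 0, 0.1], 0], [[0, 0, 0], [0, 0, 0.1], 0], [[0, 0, 0], [0, 0, 0.1], 0]]'

```text
time: 23.73
tool_pos: [0.5619, 0.1755, 0.1139]
ee_rot: [2.723, 0.137, 1.7]
wrist_force: [3.0, 4.7, -1.9]
width: 0.015
```

```bash
python3 nx.py do "0 0 0 0 0 1.08" to 2 2.2 1 .031 to 4 1.1 -1 .095; python3 -c "
from plan import *
from bench import robot
o=robot.get_obs(); print(R.from_euler('xyz',o['ee_rot']).inv().apply(o['wrist_torque']))"
```

```text
shift cm [-0.01  0.02  0.02] rot [-0.    -0.    -0.038]
shift cm [-14.39   0.56  -6.39] rot [-0.    -0.    -1.138]
t 23.73 meas-cmd mm (tool) [1.  0.6 0.3] rot [-0.003  0.002 -0.002] F [ 3.   4.7 -1.9] T [ 0.49 -0.16  0.85] w 0.015 q [ 0.32 -0.03  1.77 -0.24  1.02  0.25]
[-0.33218127  0.7520707  -0.55657143]
```

Knob 2 home (torque −0.56 N m, against the stop). On to knob 4.

Call:
apply_moves --moves '[[[0, 0, 0], [0, 0, 0], 0.35], [[0, 0, 0], [0, 0, 0], 0.35], [[0, 0, -1], [0, 0, 0], 0.35], [[0, 0, -3.7], [0, 0, 0], 0.35], [[0, 0, -6.4], [0, 0, -0.08], 0.35], [[-2.9, 0.1, -6.4], [0, 0, -0.2], 0.35], [[-6, 0.2, -6.4], [0, 0, -0.31], 0.35], [[-9, 0.3, -6.4], [0, 0, -0.42], 0.35], [[-12, 0.4, -6.4], [0, 0, -0.53], 0.35], [[-12.6, 0.5, -6.4], [0, 0, -0.63], 0.35]]'

```text
time: 24.57
tool_pos: [0.5549, 0.0525, 0.1923]
ee_rot: [2.882, 0.358, 2.312]
wrist_force: [0.1, -0.8, -0.4]
width: 0.0332
```

```bash
python3 nx.py do "-12.6 .5 -6.4 0 0 -.63" to 4 1.08 -1 .031
```

```text
shift cm [-1.49 -1.01  6.41] rot [ 0.    -0.    -0.528]
t 24.57 meas-cmd mm (tool) [-2.8 -2.5 -0.6] rot [ 0.001 -0.004 -0.003] F [ 0.1 -0.8 -0.4] T [ 0.04  0.06 -0.  ] w 0.0332 q [ 0.05 -0.19  1.75 -0.11  1.15 -0.71]
```

Call:
apply_moves --moves '[[[-0.4, -0.3, 0], [0, 0, -0.1], 0.35], [[-0.8, -0.6, 0], [0, 0, -0.21], 0.35], [[-1.2, -0.9, 0], [0, 0, -0.32], 0.35], [[-1.5, -1, 0], [0, 0, -0.43], 0.35], [[-1.5, -1, 0], [0, 0, -0.53], 0.35], [[-1.5, -1, 1], [0, 0, -0.53], 0.35], [[-1.5, -1, 2.5], [0, 0, -0.53], 0.35], [[-1.5, -1, 4], [0, 0, -0.53], 0.35], [[-1.5, -1, 5.5], [0, 0, -0.53], 0.35], [[-1.5, -1, 6.4], [0, 0, -0.53], 0.35]]'

```text
time: 25.4
tool_pos: [0.5836, 0.0334, 0.1327]
ee_rot: [3.105, 0.432, 2.876]
wrist_force: [-0.4, 1.1, -0.7]
width: 0.0327
```

```bash
python3 nx.py do "-1.5 -1 6.4 0 0 -.53" to 4 1.08 -1 .031 to 4 2.2 -1 .031
```

```text
shift cm [ 0.01 -0.    0.01] rot [ 0.    -0.     0.002]
shift cm [ 0.01 -0.    0.01] rot [-0.    -0.     1.122]
t 25.4 meas-cmd mm (tool) [ 2.2 -0.9  2.7] rot [0.001 0.003 0.003] F [-0.4  1.1 -0.7] T [0.05 0.08 0.  ] w 0.0327 q [ 0.   -0.09  1.78 -0.09  1.02 -1.28]
```

Call:
apply_moves --moves '[[[0, 0, 0], [0, 0, 0], 0.35], [[0, 0, 0], [0, 0, 0], 0], [[0, 0, 0], [0, 0, 0], 0], [[0, 0, 0], [0, 0, 0], 0], [[0, 0, 0], [0, 0, 0], 0], [[0, 0, 0], [0, 0, 0.08], 0], [[0, 0, 0], [0, 0, 0.19], 0], [[0, 0, 0], [0, 0, 0.31], 0], [[0, 0, 0], [0, 0, 0.43], 0], [[0, 0, 0], [0, 0, 0.53], 0]]'

```text
time: 26.23
tool_pos: [0.5851, 0.0351, 0.1363]
ee_rot: [2.875, 0.353, 2.304]
wrist_force: [2.2, 3.8, -2.1]
width: 0.0149
```

Call:
apply_moves --moves '[[[0, 0, 0], [0, 0, 0.11], 0], [[0, 0, 0], [0, 0, 0.22], 0], [[0, 0, 0], [0, 0, 0.33], 0], [[0, 0, 0], [0, 0, 0.44], 0], [[0, 0, 0], [0, 0, 0.53], 0], [[0, 0, 0], [0, 0, 0.58], 0], [[0, 0, 0], [0, 0, 0.61], 0], [[0, 0, 0], [0, 0, 0.63], 0], [[0, 0, 0], [0, 0, 0.63], 0], [[0, 0, 0], [0, 0, 0.63], 0]]'

```text
time: 27.07
tool_pos: [0.5852, 0.0352, 0.1363]
ee_rot: [2.723, 0.137, 1.699]
wrist_force: [2.9, 4.9, -1.1]
width: 0.015
```

```bash
python3 nx.py do "0 0 0 0 0 1.16" to 4 2.2 -1 .031 to 1 2.2 -1 .15; python3 -c "
from plan import *
from bench import robot
o=robot.get_obs(); print(R.from_euler('xyz',o['ee_rot']).inv().apply(o['wrist_torque']))"
```

```text
shift cm [ 0.01 -0.01  0.01] rot [-0.    -0.    -0.038]
shift cm [  6.93  -7.48 -11.88] rot [-0.     0.     1.533]
t 27.07 meas-cmd mm (tool) [ 1.1  0.8 -0. ] rot [-0.004  0.002 -0.001] F [ 2.9  4.9 -1.1] T [ 0.62 -0.09  0.8 ] w 0.015 q [ 0.01 -0.09  1.78 -0.09  1.02 -0.12]
[-0.27759379  0.86476574 -0.45727416]
```

Knob 4 is against its stop as well (−0.46 N m). Release, retract and look.

Call:
apply_moves --moves '[[[0, 0, 0], [0, 0, 0], 0.35], [[0, 0, 0], [0, 0, 0], 0.35], [[0, 0, 0], [0, 0, 0], 0.35], [[0, 0, -1.5], [0, 0, 0], 0.35], [[0, 0, -4.5], [0, 0, 0], 0.35], [[0.5, -0.5, -8], [0, 0, 0], 0.35], [[2.5, -2.5, -10], [0, 0, 0], 0.35], [[4.5, -4.5, -12], [0, 0, 0], 0.35], [[6.5, -7, -14], [0, 0, 0], 0.35], [[6.5, -7, -14], [0, 0, 0], 0.35]]'

```text
time: 27.9
tool_pos: [0.452, 0.098, 0.2274]
ee_rot: [2.723, 0.137, 1.7]
wrist_force: [1.0, 0.6, -0.1]
width: 0.0331
```

```bash
python3 nx.py do "6.5 -7 -14 0 0 0"; python3 - <<'E'
from bench import robot, optics
import cv2,json,numpy as np
c=optics.get_calibration("wrist"); im=optics.snapshot("wrist"); cv2.imwrite("pics/w6.png",im[:,:,::-1])
json.dump({k:np.asarray(v).tolist() for k,v in c.items()},open('pics/w6.json','w'))
im=optics.snapshot("scene"); cv2.imwrite("pics/s6.png",im[:,:,::-1])
E
```

```text
t 27.9 meas-cmd mm (tool) [ 2.  -2.  -2.6] rot [-0.004  0.002 -0.002] F [ 1.   0.6 -0.1] T [ 0.01  0.01 -0.05] w 0.0331 q [ 0.2  -0.41  1.85 -0.16  1.3   0.06]
```

View pics/w6.png

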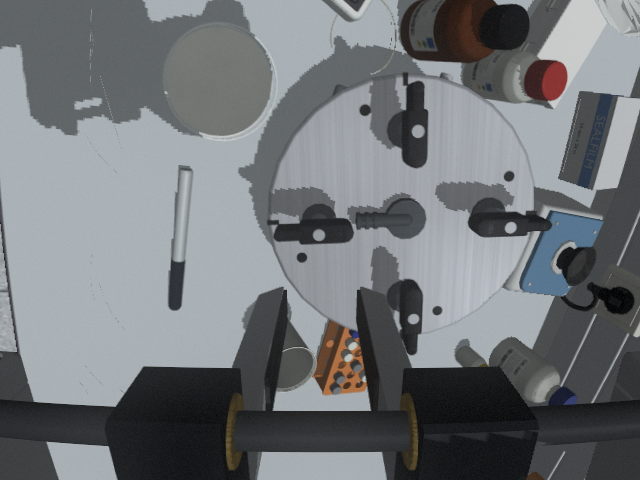

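View pics/s6.png

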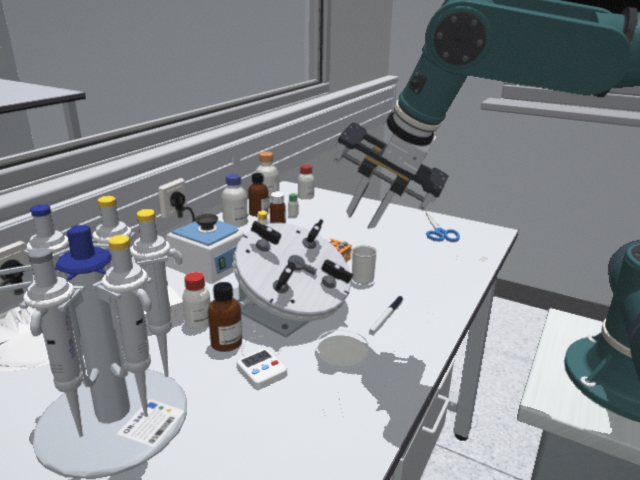

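```bash
python3 - <<'E'
from ang import *
import json
c=json.load(open('pics/w6.json')); c={k:(np.array(v) if isinstance(v,list) else v) for k,v in c.items()}
for k,e in ((1,[(352,230),(274,235)]),(2,[(415,165),(415,83)]),(3,[(471,223),(550,225)]),(4,[(409,282),(412,353)])):
    L=toplane(c,np.array(e,float),.038); d=L[1]-L[0]; a=np.arctan2(d[1],d[0]); print(k,((2.2-a-(k-1)*np.pi/2)%(2*np.pi)).round(2))
from bench import job
job.close_job()
E
```

```text
1 2.17
2 2.18
3 2.26
4 2.13
the job is handed in; nothing more can be done
```

I tightened the four knobs in star order, starting at the knob the elbow points to: 1, 3, 2, 4 to their half-way dots, then 1, 3, 2, 4 fully home. I handed the job in after about 28 s on the robot's clock, well under the 72 s limit.

| Knob | After first pass, read from image (rad, target 1.1) | After second pass, read from image (rad, target 2.2) | Torque at the home stop (N m) |
|---|---|---|---|
| 1 | 1.19 | 2.17 | about 0.53 |
| 3 | 1.17 | 2.26 | about 0.50 |
| 2 | 1.08 | 2.18 | about 0.56 |
| 4 | 1.06 | 2.13 | about 0.46 |

- **Angles:** The first-pass readings are all within the 17 degree tolerance, and the final ones within the 10 degree tolerance. Knob 3's 2.26 is just past the stop value, so these readings are good to only about 0.06 rad.
- **Home stops:** The torque on every knob rose well above the 0.12 N m friction, so each one reached its stop.
- **Surroundings:** The bottles, beaker, rack, timer, dish and pen look upright and unmoved in the last scene and wrist pictures. I compared them by eye and did not measure their positions. The gripper was clear of everything.
- **Disagreements:** Gripping knobs 2 and 4 showed my position fit was 1–2 mm off in y. I corrected it before the second pass. One turn move also fell about 0.05 rad short of its command, and I allowed for that before turning knob 4.

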